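# Seat the drill plate on a guarded pin fixture

## Robot

A 6-joint arm with a two-finger parallel gripper is mounted at the origin on a cart in front of the work surface, level with it; the furniture and walls round the work are solid. World frame = base frame: x ahead of the robot, y to its left, z up, the work surface at z = 0. Lengths are in m, angles in rad, forces in N, time in s.
With the tool pointing down it reaches from about 0.35 to 0.875 m from the base axis. Payload 4.2 kg.
Tool frame: the origin (TCP) lies midway between the tips of the shut fingers; the grasp point (between the pads) lies 19 mm behind it (arm.grip_depth is the distance from the TCP to the grasp point, in m); z points along the fingers, y is the direction in which the jaws open and shut (so a half turn about z gives the same grasp; the last joint's range is limited). The gripper opens to 87 mm and grips with 3 to 60 N. Pads are 19 mm wide; open, the fingers measure 117 mm over their backs; the gripper's body (75 mm by 190 mm) begins 51 mm behind the grasp point.
Start: joints at [0.259, 0.385, 0.008, 0, -1.194, -0.259], TCP at [0.625, 0, 0.186] pointing down, gripper open.
Joint ranges: [-3.14, 3.14], [-1.21, 2.06], [-1.07, 1.41], [-3.16, 2.05], [-2.99, -0.16], [-3.1, 3.1]. Speed limits (rad/s): [2.79, 2.79, 3.14, 3.14, 3.14, 3.14].

## Interface

Orientations are given as a rotation vector (axis times angle).
In Python, from bench import arm, grab_frame, get_calibration, nets gives the robot as it stands.
- The arm moves only by the tool send_rows, never from a script. Its argument "deltas" is one flat list of numbers, 7 for each row, row after row: the shift along the tool's x, y, z in cm, then the turn, a rotation vector about the tool's x, y, z in degrees, then the finger opening in cm, from 0 to 8.7. A call has exactly 5 rows; each row shifts and turns the commanded pose from where the row before left it, along the tool's axes as they then stand; what a row does not reach is not made up. A row lasts 1/8 s, in which the tool goes at most 62.5 mm and 10.7 degrees, less where a joint would pass 70% of its speed; a pose out of reach is approached as far as the arm can. A call is refused whole if a number of a shift passes 6.25 or a number of a turn 10.7, either way. A call with a gripper value outside its range is refused whole. The fingers move at their own pace and stop on an object; "grip_force" is the grip in N (left out, the last holds). Time passes only in rows, so rows that do not move let the fingers close, or fill a call up. It gives the time, the measured TCP pose, the force and the opening at its end, in the units of the state.
- arm.state(): the state, without advancing time (a new reading comes with each control period).
- grab_frame(name): name is "scene" or "side" or "wrist"; returns the picture (420x560x3 uint8, blue, green, red); there is no depth.
- get_calibration(name): a dict with "intrinsics" (3x3 intrinsics, pixels), "R" (3x3) and "t" (3): a world point X has camera coordinates R X + t; the wrist camera has in their place "hand_eye" (4x4, takes a point from camera to tool coordinates, whose origin is the TCP and whose axes are the flange's). Camera axes: x right, y down, z forward; pixel columns grow to the right and rows downward; lengths in m; the calibration is good to about 2 mm. The wrist camera is an equidistant fisheye: a pixel r from the principal point sees the ray r / f radians off the axis. A picture is of the moment at which its call begins: read the wrist's pose just before it. get_calibration takes no time and is no camera call.
- arm.sign_off(): hands the job in, once; it reports no verdict.
Trained networks look in the newest picture that a camera, given by its name, has taken for a name from the list of things; names that differ only in an ending like _2 or _b are one class to them, and where a whole thing is asked for, a point or a joint stands for the part that bears it (a point fixed in the world has none). Each returns a list of dicts, best first, with "p" (0 to 1); they miss things now and then, are a little off and sometimes report something else, mostly with a low value. They report only what shows in the picture. A call takes as long as a camera call.
- nets.find_in(name, camera): "xyz" ([x, y, z] in m, in world coordinates, good to about 4 mm: the middle of the surface that is visible of it).
- nets.cut_out(name, camera): "pixels" (420x560 bool, what is visible of it).
The state is a dict: "time": time; "joint_positions": joint angles; "qvel": joint speeds; "tau": joint torques, N m; "tcp_pos": TCP position; "eef_rot": TCP orientation; "wrist_force": force on the tool from outside, world axes, zero at the start; "moment": the same for the moment, N m; "gripper_width": finger opening in m.
Only numpy, scipy, OpenCV 4.12 (cv2) and the standard library are available. Lean on these libraries where they do the work, as an engineer would, in place of code of your own. Each camera call takes 0.05 s, during which the arm holds its last target. There are 200 camera calls.

## Task

Swing the guard bar of the pin fixture clear of its two pins; if it will not budge, its lock is on, and turning the lock collar anticlockwise frees it. Then take by its grip the longer drill plate, the one whose hole spacing suits the pins, and lower it (do not drop it) over the pins, large hole on large pin, until it rests flush on the fixture, and let go. Leave the shorter plate and everything else on the bench where it is.

Things in the scene. Friction and masses are not known exactly. Their poses are not given: they have to be found in the camera images.
- fixture: grey and steel pin fixture, fixed to the bench, about 92 (x) x 220 (y) mm; origin: on the bench, under the middle between its two pins. Own x points away from the robot at yaw 0, own y runs from the small pin to the large pin and on to the guard hinge and lock housing. Its flat rest face, 80 (x) x 130 (y) mm, is 22 mm above the bench. Lock housing: x -54 to +12, y 91 to 155, top 74 mm above the bench
- pin_big (a point): foot of the large pin, on the rest face at own y +42 mm of the fixture: steel, 14 mm thick, stands 30 mm above the rest face, the top 11 mm bullet-nosed (5 mm wide at the tip)
- pin_small (a point): foot of the small pin, on the rest face at own y -42 mm: 10 mm thick, 30 mm high, with the same kind of nose (1 mm wide at the tip)
- guard_hinge (a point): point on the upright hinge axis of the guard bar at mid-thickness of the bar, at fixture own y +85 mm, 63 mm above the bench; the hinge bolt's head reaches 74 mm above the bench
- guard_arm (a joint): angle of the guard bar (rad): 0 = lying over both pins along the fixture's -y; grows anticlockwise seen from above, to 1.7, its free end swinging toward the fixture's +x; the plate needs it beyond about 1.2. It turns with light friction (about 1 N at the peg) and stays where it is left. When locked it stops within about 0.05. Bar 20 wide, 10 thick, underside 58 and top 68 mm above the bench, its tip 137 mm from the hinge axis
- guard_peg (a point): middle of the round upright peg near the free end of the guard bar, by which it is pushed or held: 12 mm thick, 125 mm from the hinge axis, from 68 to 102 mm above the bench; moves with the bar
- collar_grip (a point): centre of the round knurled lock collar on the lock housing: 32 mm in diameter (34 over the knurl), 22 mm high, from 74 to 96 mm above the bench; turns about its upright axis. It looks the same whether on or off and starts anywhere between; turned anticlockwise (seen from above) up to its stop, at most 60 degrees away, it is off and the guard is free. It is fairly stiff (0.12 N m) and stays where it is left
- plate_grip (a point): centre of the upright grip bar of the longer drill plate, 28 mm above the plate's underside. Plate: aluminium, 64 (x) x 116 (y) x 10 mm thick, about 0.3 kg, lying flat; in its middle the dark grip bar, 16 (x) x 50 (y) mm, from 10 to 46 mm above the underside. Axes: x across the grip bar, y along it toward the large hole
- plate_big_hole (a point): centre of the plate's large hole, 17 mm wide, at the underside of the plate, at its own y +42 mm
- plate_small_hole (a point): centre of the plate's small hole, 13 mm wide, at the underside of the plate, at its own y -42 mm
- spare_plate_grip (a point): the shorter drill plate, to be left alone: same make, 64 x 92 x 10 mm, holes at +-31 mm, too close for the pins; point and axes as for plate_grip
- oil_bottle: bystander; origin: centre of its underside; upright amber squeeze bottle, 35 mm wide, 116 mm high
- ring_gauge: bystander; origin: centre of its underside; steel ring, 39 mm wide, 17 mm high
- vee_block: bystander; origin: centre of its underside; steel block with a V groove, 44 x 46 x 35 mm high
- plug_gauge: bystander; origin: centre of its underside; double-ended plug gauge with black hexagon grip, lying, 84 mm long, 16 mm thick
- gauge_block: bystander; origin: centre of its underside; plain steel gauge block on edge, 35 x 9 x 20 mm high
- insert_box: bystander; origin: centre of its underside; flat white box, 92 x 47 x 13 mm

How it is judged:
On the way:
1. the guard bar has been swung clear of the pins (value of joint guard_arm above 0.9 rad), for 0.2 s.
At the end, for the whole second after the job is handed in: the longer plate lies flush on the rest face (both holes' undersides within 2 mm of its height, tilt under 0.03 rad), its large hole within 3 mm of the large pin's axis and its small hole within 3 mm of the small pin's axis, at rest and released (horizontal distance between plate_big_hole and pin_big below 0.003 m and horizontal distance between plate_small_hole and pin_small below 0.003 m and z of plate_big_hole in the frame of pin_big between -0.002 and 0.002 m and z of plate_small_hole in the frame of pin_small between -0.002 and 0.002 m and angle between plate_grip's own z axis and vertical below 0.03 rad); the robot touches nothing.
It fails at once if the plate is dropped (it falls faster than 0.4 m/s with no finger on it) (contact force between the fingers and plate below 0.05 N and linear speed of plate above 0.4 m/s).
It fails at once if the shorter plate is moved more than 30 mm (distance of spare_plate_grip from where it was at the start of the episode above 0.03 m).
It fails at once if a bystander is moved more than 30 mm (distance of any of oil_bottle, ring_gauge, vee_block, plug_gauge, gauge_block, insert_box from where it was at the start of the episode above 0.03 m).
It fails at once if the oil bottle is tipped (angle between oil_bottle's own z axis and vertical above 0.5 rad).
It also fails if it takes over 72 s, if anything falls off the work surface, if the arm or the gripper's body presses on something with over 40 N, if the wrist force passes 120 N, or if a joint passes its speed limit or range.

## Working session

There is one attempt and no reset: what is moved stays moved. The work goes in short steps, Python scripts to look and compute and a tool call to move; the robot and the scene stay as the last step left them, time stands still between calls to the robot, and variables do not carry over. Pictures are saved under pics/ and viewed, about 8 in all and at most 12, crops included, and the job is handed in when it is done.

Besides the shell and the picture viewer there is one more tool, called after "Emit:" as name(argument=value, ...) on one line, values as JSON. send_rows: Moves the arm, as the interface text tells. Its arguments: {"type":"object","properties":{"deltas":{"type":"array","items":{"type":"number"}},"grip_force":{"type":"number"}},"required":["deltas"]}

```bash
mkdir -p pics; ls
cat > h.py <<'E'
import numpy as np, cv2
from scipy.spatial.transform import Rotation as R
from bench import arm, grab_frame, get_calibration, nets
def snap(c,n):
    f=grab_frame(c); cv2.imwrite(f'pics/{n}.png',f); return f
E
python3 - <<'E'
from h import *
print(arm.state())
a=snap('scene','a'); 
for n in ['fixture','guard_peg','guard_hinge','collar_grip','plate_grip','spare_plate_grip','pin_big','pin_small','plate_big_hole','plate_small_hole','oil_bottle']:
    r=nets.find_in(n,'scene'); print(n,[(np.round(d['xyz'],3).tolist(),round(d['p'],2)) for d in r[:3]])
b=snap('side','b')
for n in ['guard_peg','collar_grip','plate_grip']:
    r=nets.find_in(n,'side'); print(n,[(np.round(d['xyz'],3).tolist(),round(d['p'],2)) for d in r[:3]])
w=snap('wrist','w')
cv2.imwrite('pics/ab.png',cv2.resize(np.vstack([np.hstack([a,b]),np.hstack([w,w*0])]),(800,600)))
for c in ['scene','side','wrist']: print(c,get_calibration(c))
E
```

```text
pics
{'time': 0.0, 'joint_positions': array([ 2.58567996e-01,  3.85535103e-01,  6.63647332e-03, -5.29790349e-04,
       -1.19404192e+00, -2.58613174e-01]), 'qvel': array([ 1.53048330e-03,  6.25187597e-04,  6.11530806e-05, -1.70902225e-03,
        1.46370609e-04,  2.18140925e-04]), 'tau': array([ 5.69075401e-04, -3.90661991e+01,  1.87403029e+01,  4.22001421e+00,
        1.09914420e-02, -1.81494070e-04]), 'tcp_pos': array([6.24303410e-01, 1.05701258e-06, 1.85172269e-01]), 'eef_rot': array([ 2.22003814, -2.22057239, -0.00236084]), 'wrist_force': array([0.21739911, 0.09530639, 1.10090251]), 'moment': array([ 0.03721267, -0.02871036, -0.00444679]), 'gripper_width': 0.08722459073474169}
fixture [([0.517, 0.105, 0.022], 0.69)]
guard_peg [([0.534, 0.083, 0.069], 0.54)]
guard_hinge [([0.516, 0.107, 0.021], 0.69)]
collar_grip []
plate_grip [([0.459, -0.378, 0.008], 0.72)]
spare_plate_grip [([0.483, -0.193, 0.009], 0.91)]
pin_big [([0.515, 0.106, 0.023], 0.61)]
pin_small [([0.515, 0.109, 0.019], 0.95), ([0.53, 0.084, 0.07], 0.59)]
plate_big_hole [([0.464, -0.388, 0.008], 0.96)]
plate_small_hole
[... 881 characters left out ...]
8805216,  0.0071023 ],
       [-0.3161418 ,  0.55415165, -0.77004566],
       [ 0.37188669, -0.67433007, -0.63794925]]), 't': array([0.46472696, 0.27975603, 0.74222609])}
wrist {'intrinsics': array([[325.1922621 ,   0.        , 277.18866444],
       [  0.        , 325.1922621 , 209.41429579],
       [  0.        ,   0.        ,   1.        ]]), 'hand_eye': array([[ 4.45146632e-06, -9.70208059e-01, -2.42273239e-01,
         6.69617059e-02],
       [ 9.99997948e-01,  4.95105835e-04, -1.96432844e-03,
         6.88128804e-04],
       [ 2.02575818e-03, -2.42272733e-01,  9.70206070e-01,
        -1.99491359e-01],
       [ 0.00000000e+00,  0.00000000e+00,  0.00000000e+00,
         1.00000000e+00]])}
```

View pics/ab.png

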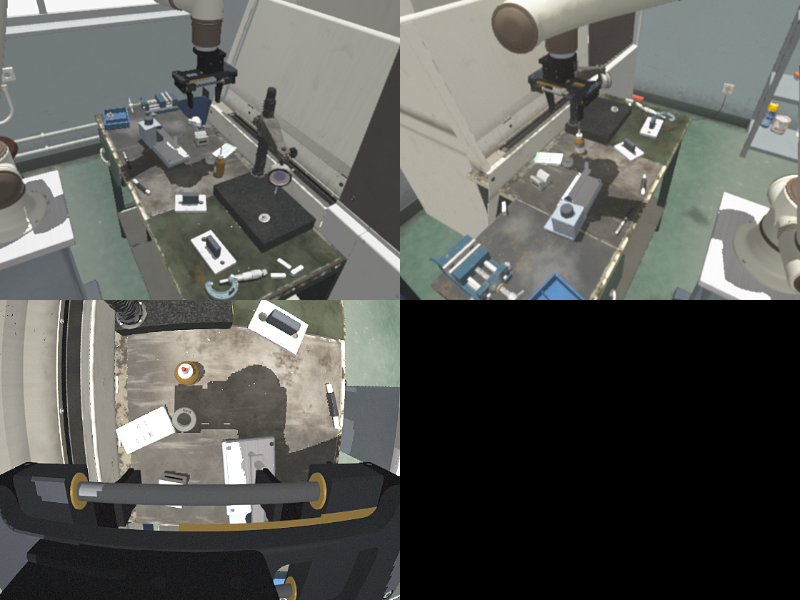

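The pictures show the fixture at roughly (0.52, 0.1), the spare plate at (0.48, -0.19) and the long plate at (0.46, -0.37). I'll move back and up over the fixture for a closer look.

Emit:
send_rows(deltas=[-3.6, 1.8, -2.6, 0, 0, 0, 8.7, -3.6, 1.8, -2.6, 0, 0, 0, 8.7, -3.6, 1.8, -2.6, 0, 0, 0, 8.7, -3.6, 1.8, -2.6, 0, 0, 0, 8.7, -3.6, 1.8, -2.6, 0, 0, 0, 8.7])

```text
time: 1.48
tcp_pos: [0.5342, 0.1811, 0.3173]
eef_rot: [-2.221, 2.221, -0.0]
wrist_force: [0.4, 0.7, -0.1]
gripper_width: 0.0868
```

```bash
cat >> h.py <<'E'
def wcam():
    s=arm.state(); T=np.eye(4); T[:3,:3]=R.from_rotvec(s['eef_rot']).as_matrix(); T[:3,3]=s['tcp_pos']
    c=get_calibration('wrist'); return T@c['hand_eye'],c['intrinsics'],s
def wray(u,v,z,W):
    M,K,_=W; d=np.array([u-K[0,2],v-K[1,2]])/K[0,0]; r=np.hypot(*d)
    ray=M[:3,:3]@np.array([*(d/r*np.sin(r)),np.cos(r)]); return M[:3,3]+ray*(z-M[2,3])/ray[2]
def wproj(X,W):
    M,K,_=W; p=M[:3,:3].T@(np.asarray(X)-M[:3,3]); n=np.hypot(p[0],p[1]); r=np.arctan2(n,p[2])*K[0,0]
    return K[:2,2]+p[:2]/n*r
def pix(u,v,z,c):
    C=get_calibration(c); d=C['R'].T@np.linalg.solve(C['intrinsics'],[u,v,1]); o=-C['R'].T@C['t']; return o+d*(z-o[2])/d[2]
E
python3 - <<'E'
from h import *
import pickle
W=wcam(); print(W[2]['tcp_pos'],W[2]['eef_rot'])
w=snap('wrist','w2'); pickle.dump(W,open('w2.pkl','wb'))
for n in ['fixture','guard_peg','collar_grip','plate_grip','spare_plate_grip']:
    r=nets.find_in(n,'wrist'); print(n,[(np.round(d['xyz'],3).tolist(),round(d['p'],2)) for d in r[:3]])
s=snap('scene','s2')
for n in ['guard_peg','collar_grip']:
    r=nets.find_in(n,'scene'); print(n,[(np.round(d['xyz'],3).tolist(),round(d['p'],2)) for d in r[:3]])
cv2.imwrite('pics/w2b.png',cv2.resize(w[0:300,100:500],(800,600)))
E
```

```text
[0.53421355 0.1810741  0.31729637] [-2.22110710e+00  2.22112130e+00 -1.26748717e-04]
fixture [([0.64, -0.084, 0.036], 0.65), ([0.527, 0.129, 0.022], 0.63)]
guard_peg [([0.533, 0.1, 0.069], 0.88)]
collar_grip [([0.502, 0.198, 0.096], 0.81), ([0.529, 0.094, 0.066], 0.37)]
plate_grip []
spare_plate_grip []
guard_peg [([0.533, 0.08, 0.07], 0.74)]
collar_grip []
```

View pics/w2b.png

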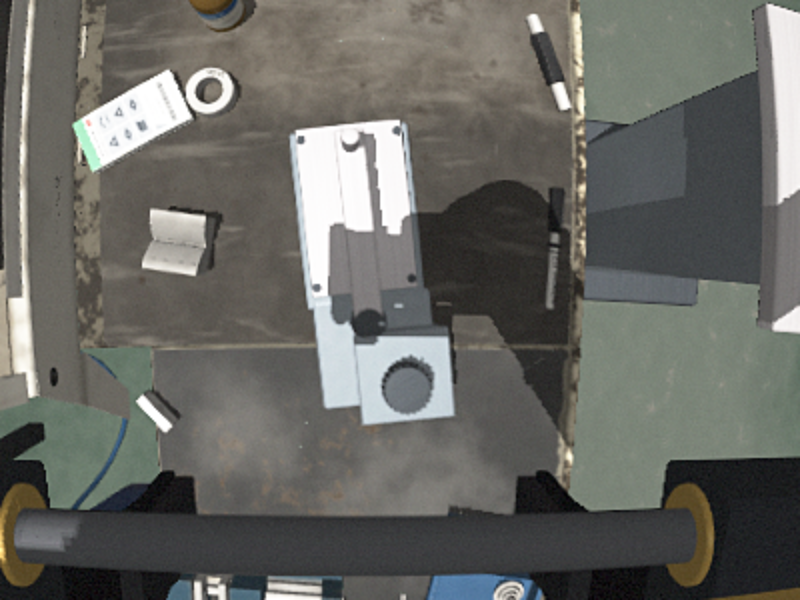

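The view is clear: peg top at crop pixel (350,137), hinge bolt at (368,322), collar at (408,384). Next I fit the fixture pose to these.

Run:
```python
from h import *
import pickle
from scipy.optimize import least_squares
W=pickle.load(open('w2.pkl','rb'))
f=lambda u,v,z: wray(100+u/2,v/2,z,W)
hi=f(368,322,.074); co=f(408,384,.096); pg=f(350,137,.102)
print('peg',pg,'hinge',hi,'collar',co, 'peg-hinge',np.hypot(*(pg-hi)[:2]))
# rest face corners: image left=+x, up=-y
loc=np.array([[40,-65],[-40,-65],[-40,65],[40,65]])/1000
obs=np.array([f(293,133,.022),f(404,123,.022),f(423,288,.022),f(308,306,.022)])[:,:2]
print(obs)
P=np.vstack([loc,[[0,.085]]]);O=np.vstack([obs,hi[:2]])
def res(p):
    c,s=np.cos(p[2]),np.sin(p[2]); return ((P@np.array([[c,s],[-s,c]])+p[:2])-O).ravel()
r=least_squares(res,[.52,.08,0],loss='soft_l1',f_scale=.003); p=r.x; print('fixture',p,np.round(res(p).reshape(-1,2)*1000,1))
c,s=np.cos(p[2]),np.sin(p[2]); Q=np.array([[c,-s],[s,c]])
print('hinge',Q@[0,.085]+p[:2],'collar local',Q.T@(co[:2]-p[:2]),'pegclosed',Q@[0,-.04]+p[:2],'peg local',Q.T@(pg[:2]-p[:2]))
for n,cam in [('guard_peg','wrist'),('collar_grip','wrist')]:
    r=nets.cut_out(n,cam)
    if r:
        m=r[0]['pixels']; ys,xs=np.nonzero(m); print(n,r[0]['p'],m.sum(),xs.min(),xs.max(),ys.min(),ys.max(), xs.mean(), ys.mean())
```

```text
peg [0.53720199 0.03499652 0.102     ] hinge [0.52523231 0.15672845 0.074     ] collar [0.49907055 0.19553494 0.096     ] peg-hinge 0.12231898803485035
[[0.58085847 0.01592508]
 [0.49729666 0.00824778]
 [0.48256439 0.13538087]
 [0.56989959 0.14935496]]
fixture [0.53306832 0.0761608  0.10268422] [[-1.3 -0.3]
 [ 2.6 -0.8]
 [ 4.1  1.3]
 [-3.7 -4.4]
 [-0.9  4. ]]
hinge [0.52435549 0.16071307] collar local [-0.02158238  0.12223025] pegclosed [0.53716847 0.03637149] peg local [-0.0001076  -0.04137117]
guard_peg 0.6 1467 267 291 64 166 278.9986366734833 114.83571915473756
```

Emit:
send_rows(deltas=[-0.3, 0.7, 4.4, 0, 0, 0, 8.7, -0.3, 0.7, 4.4, 0, 0, 0, 8.7, -0.3, 0.7, 4.4, 0, 0, 0, 8.7, -0.3, 0.7, 4.4, 0, 0, 0, 8.7, -0.3, 0.7, 4.4, 0, 0, 0, 8.7])

```text
time: 2.65
tcp_pos: [0.4999, 0.1947, 0.0949]
eef_rot: [-2.22, 2.222, -0.0]
wrist_force: [-0.3, 0.1, -0.9]
gripper_width: 0.087
```

Emit:
send_rows(deltas=[0, 0, 1, 0, 0, 0, 8.7, 0, 0, 0.8, 0, 0, 0, 8.7, 0, 0, 0, 0, 0, 0, 3, 0, 0, 0, 0, 0, 0, 3, 0, 0, 0, 0, 0, 0, 3], grip_force=30)

```text
time: 3.28
tcp_pos: [0.5006, 0.1953, 0.0792]
eef_rot: [-2.22, 2.22, -0.001]
wrist_force: [0.7, 0.3, 0.0]
gripper_width: 0.065
```

Emit:
send_rows(deltas=[0, 0, 0, 0, 0, 0, 2.5, 0, 0, 0, 0, 0, 0, 2.5, 0, 0, 0, 0, 0, 0, 2.5, 0, 0, 0, 0, 0, 0, 2.5, 0, 0, 0, 0, 0, 0, 2.5])

```text
time: 3.9
tcp_pos: [0.5, 0.195, 0.0782]
eef_rot: [2.221, -2.221, -0.0]
wrist_force: [0.2, -0.1, -0.1]
gripper_width: 0.0263
```

Run:
```python
from h import *
s=arm.state(); print(s['gripper_width'],s['tcp_pos'])
a=snap('side','s3'); b=snap('scene','s3b'); 
def crop(i,c):
    C=get_calibration(c); p=C['intrinsics']@(C['R']@s['tcp_pos']+C['t']); u,v=(p[:2]/p[2]).astype(int); 
    return cv2.resize(i[max(v-50,0):v+50,u-66:u+67],(400,300),interpolation=2)
cv2.imwrite('pics/s3v.png',np.hstack([crop(a,'side'),crop(b,'scene')]))
```

```text
0.026256126479067714 [0.49997164 0.1950338  0.07821606]
```

View pics/s3v.png

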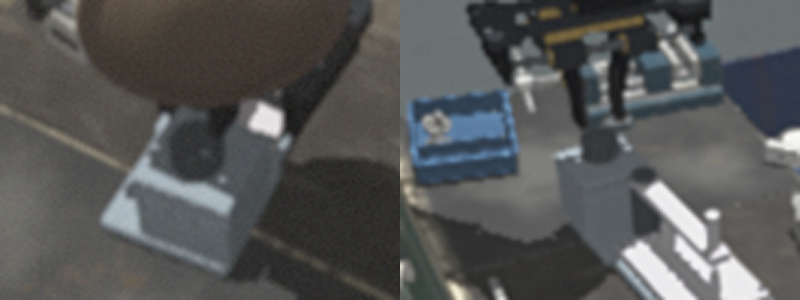

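Run:
```python
from h import *
W=wcam(); s=W[2]; w=snap('wrist','w4'); print(s['tcp_pos'],s['gripper_width'])
out=[]
for n,c in [('s3','side'),('s3b','scene')]:
    i=cv2.imread(f'pics/{n}.png'); C=get_calibration(c)
    def pr(X): p=C['intrinsics']@(C['R']@X+C['t']); return (p[:2]/p[2])
    o=pr(s['tcp_pos']).astype(int)-[66,50]; o=np.maximum(o,0)
    k=cv2.resize(i[o[1]:o[1]+100,o[0]:o[0]+133],(400,300),interpolation=2)
    for X,col in [(s['tcp_pos'],(0,0,255)),(s['tcp_pos']+[0,0,.019],(0,255,0)),([.499,.195,.096],(255,255,0)),([.537,.036,.102],(255,0,255)),([.524,.159,.074],(0,255,255))]:
        cv2.circle(k,tuple(((pr(np.array(X))-o)*3).astype(int)),3,col,-1)
    out.append(k)
cv2.imwrite('pics/v5.png',np.vstack([np.hstack(out),np.hstack([cv2.resize(w,(400,300)),cv2.resize(w[210:420,140:420],(400,300))])]))
```

```text
[0.49997719 0.19500713 0.07823373] 0.025519949527142014
```

View pics/v5.png

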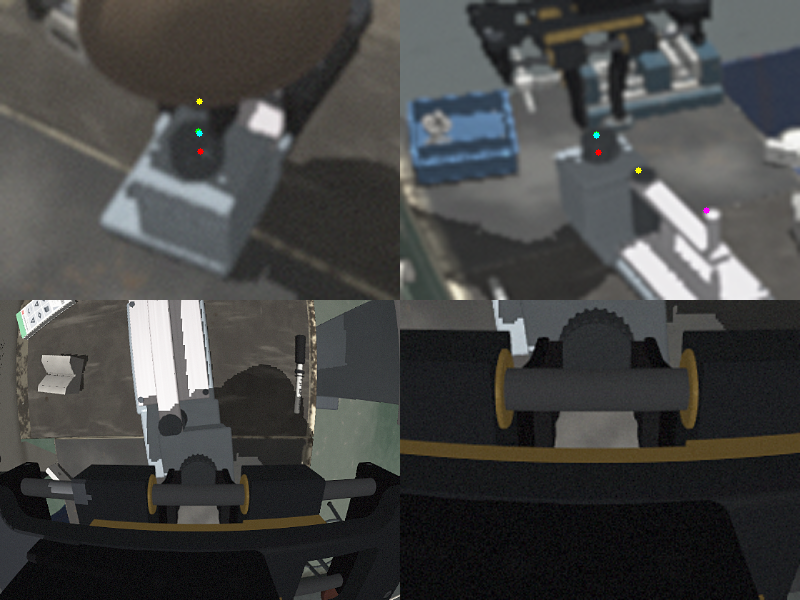

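The fingers shut past the collar's width, and in the scene view the tips look about 25 mm too high or too far back. I'll open them and feel downwards in small steps.

Emit:
send_rows(deltas=[0, 0, 0, 0, 0, 0, 7, 0, 0, 0, 0, 0, 0, 7, 0, 0, 0, 0, 0, 0, 7, 0, 0, 0, 0, 0, 0, 7, 0, 0, 0, 0, 0, 0, 7])

```text
time: 4.68
tcp_pos: [0.5, 0.195, 0.0782]
eef_rot: [2.221, -2.221, -0.0]
wrist_force: [-0.8, 0.0, -0.8]
gripper_width: 0.0658
```

Emit:
send_rows(deltas=[0, 0, 0.1, 0, 0, 0, 7, 0, 0, 0.1, 0, 0, 0, 7, 0, 0, 0.1, 0, 0, 0, 7, 0, 0, 0, 0, 0, 0, 7, 0, 0, 0, 0, 0, 0, 7])

```text
time: 5.3
tcp_pos: [0.5, 0.195, 0.0753]
eef_rot: [2.221, -2.221, 0.0]
wrist_force: [-0.7, 0.4, 0.8]
gripper_width: 0.0702
```

Run:
```python
from h import *
W=wcam(); s=W[2]; print(s['tcp_pos'],s['gripper_width'],s['wrist_force'])
a=snap('side','s6'); b=snap('scene','s6b'); w=snap('wrist','w6')
k=cv2.resize(b[60:210,140:340],(400,300),interpolation=2)
k2=cv2.resize(w[180:420,120:440],(400,300))
cv2.imwrite('pics/v6.png',np.vstack([np.hstack([k,k2]),np.hstack([cv2.resize(b,(400,300)),cv2.resize(a,(400,300))])]))
```

```text
[0.49998417 0.19502394 0.07525808] 0.07024053623676758 [-0.69083138  0.38266531  0.76220609]
```

View pics/v6.png

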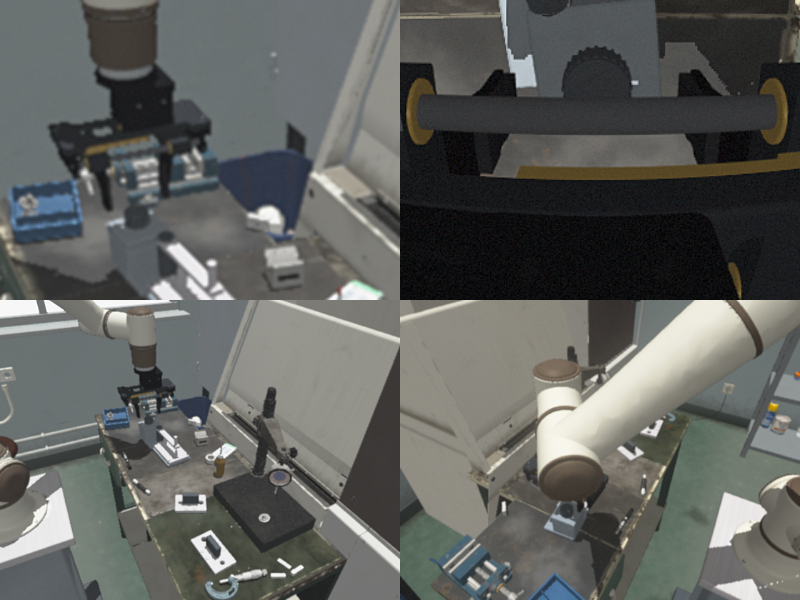

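Emit:
send_rows(deltas=[0, 0, 0.2, 0, 0, 0, 7, 0, 0, 0.2, 0, 0, 0, 7, 0, 0, 0.1, 0, 0, 0, 7, 0, 0, 0, 0, 0, 0, 7, 0, 0, 0, 0, 0, 0, 7])

```text
time: 6.08
tcp_pos: [0.5, 0.1951, 0.0703]
eef_rot: [-2.221, 2.221, -0.0]
wrist_force: [0.1, -0.2, 0.2]
gripper_width: 0.07
```

Run:
```python
from h import *
s=arm.state(); print(s,getattr(arm,'grip_depth',None),[x for x in dir(arm) if x[0]!='_'])
```

```text
{'time': 6.075, 'joint_positions': array([ 6.74263446e-01,  3.52282710e-01, -3.66554637e-01,  5.85150403e-05,
       -8.51856911e-01, -6.74268347e-01]), 'qvel': array([ 0.00090897, -0.00270287,  0.0012367 , -0.0004871 ,  0.00071113,
        0.00049954]), 'tau': array([-1.66725538e-03, -3.37531042e+01,  1.51276034e+01,  3.41353431e+00,
       -2.03239953e-02, -8.36819390e-05]), 'tcp_pos': array([0.50003806, 0.19505397, 0.07029356]), 'eef_rot': array([-2.22141055e+00,  2.22133584e+00, -8.65215873e-05]), 'wrist_force': array([ 0.10606217, -0.21784096,  0.22194932]), 'moment': array([ 0.06219091,  0.04908055, -0.03952687]), 'gripper_width': 0.07003668278530649} 0.0187 ['MotionError', 'grip_depth', 'sign_off', 'state']
```

Emit:
send_rows(deltas=[0, 0, 0, 0, 0, 0, 4.8, 0, 0, 0, 0, 0, 0, 4.8, 0, 0, 0, 0, 0, 0, 4.8, 0, 0, 0, 0, 0, 0, 4.8, 0, 0, 0, 0, 0, 0, 4.8], grip_force=5)

```text
time: 6.7
tcp_pos: [0.5, 0.195, 0.0703]
eef_rot: [-2.221, 2.221, 0.0]
wrist_force: [-0.7, -0.1, 0.6]
gripper_width: 0.0485
```

Emit:
send_rows(deltas=[0, 0, 0.1, 0, 0, 0, 4.8, 0, 0, 0.2, 0, 0, 0, 4.8, 0, 0, 0.2, 0, 0, 0, 4.8, 0, 0, 0, 0, 0, 0, 4.8, 0, 0, 0, 0, 0, 0, 4.8])

```text
time: 7.32
tcp_pos: [0.5, 0.195, 0.0652]
eef_rot: [2.221, -2.221, 0.0]
wrist_force: [0.3, -0.1, -0.2]
gripper_width: 0.0478
```

Emit:
send_rows(deltas=[0, 0, 0.2, 0, 0, 0, 4.8, 0, 0, 0.2, 0, 0, 0, 4.8, 0, 0, 0.1, 0, 0, 0, 4.8, 0, 0, 0, 0, 0, 0, 4.8, 0, 0, 0, 0, 0, 0, 4.8])

```text
time: 7.95
tcp_pos: [0.5, 0.1951, 0.0603]
eef_rot: [-2.221, 2.221, -0.0]
wrist_force: [-0.0, 0.3, 0.7]
gripper_width: 0.048
```

Emit:
send_rows(deltas=[0, 0, 0.2, 0, 0, 0, 4.8, 0, 0, 0.1, 0, 0, 0, 4.8, 0, 0, 0.1, 0, 0, 0, 4.8, 0, 0, 0, 0, 0, 0, 4.8, 0, 0, 0, 0, 0, 0, 4.8])

```text
time: 8.57
tcp_pos: [0.5, 0.195, 0.0563]
eef_rot: [-2.221, 2.221, -0.0]
wrist_force: [0.1, 0.5, -0.2]
gripper_width: 0.0477
```

Emit:
send_rows(deltas=[0, 0, 0.0, 0, 0, 0, 3, 0, 0, 0.0, 0, 0, 0, 3, 0, 0, 0, 0, 0, 0, 2.5, 0, 0, 0, 0, 0, 0, 2.5, 0, 0, 0, 0, 0, 0, 2.5])

```text
time: 9.2
tcp_pos: [0.5001, 0.1951, 0.0563]
eef_rot: [-2.221, 2.221, -0.0]
wrist_force: [0.7, -0.4, -1.0]
gripper_width: 0.0315
```

Emit:
send_rows(deltas=[0, 0, 0, 0, 0, 0, 2, 0, 0, 0, 0, 0, 0, 2, 0, 0, 0, 0, 0, -8, 2, 0, 0, 0, 0, 0, -10, 2, 0, 0, 0, 0, 0, -10, 2], grip_force=35)

```text
time: 9.82
tcp_pos: [0.5022, 0.1957, 0.0564]
eef_rot: [-2.694, 1.609, -0.004]
wrist_force: [8.0, -1.3, -4.9]
gripper_width: 0.0299
```

Run:
```python
from h import *
s=arm.state(); print(s['gripper_width'],s['wrist_force'],s['moment'],s['joint_positions'])
```

```text
0.02992956709710774 [ 7.98205791 -1.27415613 -4.87445633] [-0.32428415 -2.08922918 -0.17503754] [ 0.67343509  0.37108007 -0.38090439  0.00171396 -0.81440178 -0.18035515]
```

Emit:
send_rows(deltas=[0, 0, 0, 0, 0, -10, 2, 0, 0, 0, 0, 0, -10, 2, 0, 0, 0, 0, 0, -10, 2, 0, 0, 0, 0, 0, -8, 2, 0, 0, 0, 0, 0, 0, 2])

```text
time: 10.45
tcp_pos: [0.5043, 0.1979, 0.0567]
eef_rot: [-3.066, 0.65, -0.012]
wrist_force: [8.9, 2.8, -6.7]
gripper_width: 0.0297
```

Run:
```python
from h import *
s=arm.state(); print(s['gripper_width'],s['wrist_force'],s['moment'],s['joint_positions'])
```

```text
0.029724224399285876 [ 8.8709709   2.80432788 -6.74370885] [ 0.65024196 -2.78898346 -0.1666091 ] [ 0.67403315  0.37187309 -0.37853674  0.00141037 -0.80984357  0.47786741]
```

Emit:
send_rows(deltas=[0, 0, 0, 0, 0, 0, 6, 0, 0, 0, 0, 0, 0, 6, 0, 0, 0, 0, 0, 0, 6, 0, 0, -3, 0, 0, 0, 6, 0, 0, -3, 0, 0, -8, 6])

```text
time: 11.08
tcp_pos: [0.4991, 0.1944, 0.1165]
eef_rot: [3.11, -0.431, -0.003]
wrist_force: [0.6, 0.2, 0.0]
gripper_width: 0.0595
```

Emit:
send_rows(deltas=[0, 0, 0, 0, 0, -8, 6, 0, 0, 0, 0, 0, -8, 6, 0, 0, 0, 0, 0, 0, 6, 0, 0, 0, 0, 0, 0, 6, 0, 0, 0, 0, 0, 0, 6])

```text
time: 11.7
tcp_pos: [0.4999, 0.1949, 0.1161]
eef_rot: [3.141, -0.002, -0.001]
wrist_force: [1.3, 0.9, 0.3]
gripper_width: 0.0605
```

Run:
```python
from h import *
import pickle
W=wcam(); s=W[2]; print(s['tcp_pos'],s['eef_rot'],s['gripper_width'],s['joint_positions'])
```

```text
[0.49985    0.19492738 0.11611724] [ 3.14132963e+00 -1.73592218e-03 -5.48321372e-04] 0.06050410705785785 [ 6.74261355e-01  2.99200927e-01 -3.10469394e-01 -1.60165614e-05
 -9.61562591e-01  8.95438926e-01]
```

Emit:
send_rows(deltas=[1.2, 5.3, 0, 0, 0, 0, 6, 1.2, 5.3, 0, 0, 0, 0, 6, 1.3, 5.3, 0, 0, 0, 0, 6, 0, 0, 3, 0, 0, 0, 6, 0, 0, 3, 0, 0, 0, 6])

```text
time: 12.32
tcp_pos: [0.5374, 0.0351, 0.0558]
eef_rot: [-3.141, 0.004, -0.002]
wrist_force: [-0.1, -1.1, -0.6]
gripper_width: 0.0599
```

Emit:
send_rows(deltas=[0, 0, 0, 0, 0, 0, 3, 0, 0, 0, 0, 0, 0, 1.5, 0, 0, 0, 0, 0, 0, 0.8, 0, 0, 0, 0, 0, 0, 0.8, 0, 0, 0, 0, 0, 0, 0.8], grip_force=6)

```text
time: 12.95
tcp_pos: [0.5372, 0.0362, 0.0568]
eef_rot: [-3.141, -0.0, -0.002]
wrist_force: [-0.5, -0.1, -0.1]
gripper_width: 0.018
```

Emit:
send_rows(deltas=[0, 0, 0, 0, 0, 0, 0.8, 0.5, 0, 0, 0, 0, 0, 0.8, 0.5, 0, 0, 0, 0, 0, 0.8, 0.5, 0, 0, 0, 0, 0, 0.8, 0, 0, 0, 0, 0, 0, 0.8])

```text
time: 13.58
tcp_pos: [0.5533, 0.0369, 0.0565]
eef_rot: [-3.14, -0.001, -0.003]
wrist_force: [-0.3, 1.3, 2.6]
gripper_width: 0.0116
```

Run:
```python
from h import *
s=arm.state(); print(s['tcp_pos'],s['gripper_width'],s['wrist_force'])
b=snap('scene','s7'); cv2.imwrite('pics/v7.png',cv2.resize(b[60:210,140:340],(800,600),interpolation=2))
```

```text
[0.55329011 0.03693507 0.05651605] 0.011644340893273677 [-0.25531773  1.25585534  2.63638436]
```

View pics/v7.png

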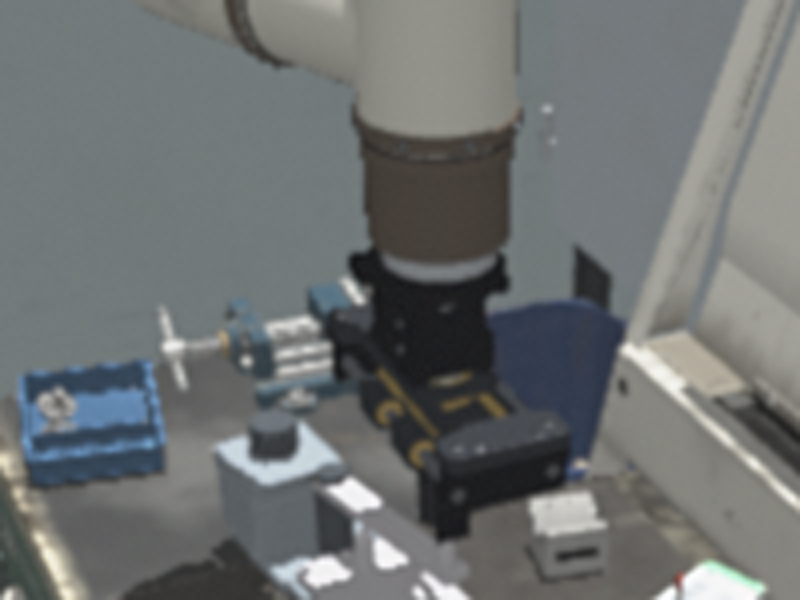

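The fingers hold the peg (opening 11.6 mm) and it moved about 0.13 rad, so the guard is free. I'll carry it round the arc.

Emit:
send_rows(deltas=[1.55, -0.47, 0, 0, 0, 0, 0.8, 1.48, -0.67, 0, 0, 0, 0, 0.8, 1.38, -0.85, 0, 0, 0, 0, 0.8, 1.26, -1.03, 0, 0, 0, 0, 0.8, 1.12, -1.19, 0, 0, 0, 0, 0.8])

```text
time: 14.25
tcp_pos: [0.623, 0.0774, 0.0567]
eef_rot: [3.14, 0.001, 0.007]
wrist_force: [5.8, -6.9, -0.3]
gripper_width: 0.0113
```

Emit:
send_rows(deltas=[0.95, -1.31, 0, 0, 0, 0, 0.8, 0.77, -1.43, 0, 0, 0, 0, 0.8, 0.58, -1.52, 0, 0, 0, 0, 0.8, 0.38, -1.58, 0, 0, 0, 0, 0.8, 0.18, -1.61, 0, 0, 0, 0, 0.8])

```text
time: 14.88
tcp_pos: [0.6492, 0.1539, 0.0565]
eef_rot: [-3.141, -0.0, -0.002]
wrist_force: [2.2, -1.3, 3.1]
gripper_width: 0.0116
```

Emit:
send_rows(deltas=[0, 0, 0, 0, 0, 0, 0.8, 0, 0, 0, 0, 0, 0, 0.8, 0, 0, 0, 0, 0, 0, 4, 0, 0, 0, 0, 0, 0, 4, 0, 0, -1, 0, 0, 0, 4])

```text
time: 15.5
tcp_pos: [0.6466, 0.1517, 0.0649]
eef_rot: [3.14, -0.001, -0.007]
wrist_force: [-0.2, 0.1, 0.3]
gripper_width: 0.0334
```

Emit:
send_rows(deltas=[0, 0, -5.5, 0, 0, 0, 8, 0, 0, -5.5, 0, 0, 0, 8, -4, 1.5, -2, 0, 0, 0, 8, -4, 1.5, -2, 0, 0, 0, 8, -4, 1.5, -2, 0, 0, 0, 8])

```text
time: 16.12
tcp_pos: [0.5268, 0.1068, 0.2373]
eef_rot: [3.142, -0.0, -0.0]
wrist_force: [0.7, 0.5, 1.1]
gripper_width: 0.0776
```

Emit:
send_rows(deltas=[-3, 1, -2, 0, 0, 0, 8, -3, 1, -2, 0, 0, 0, 8, -3, 1, -2, 0, 0, 0, 8, 0, 0, 0, 0, 0, 0, 8, 0, 0, 0, 0, 0, 0, 8])

```text
time: 16.75
tcp_pos: [0.4383, 0.0776, 0.2962]
eef_rot: [-3.141, 0.0, 0.0]
wrist_force: [-0.8, -0.5, -0.3]
gripper_width: 0.0799
```

Run:
```python
from h import *
import pickle
W=wcam(); print(W[2]['tcp_pos'],W[2]['eef_rot'])
w=snap('wrist','w8'); pickle.dump(W,open('w8.pkl','wb'))
cv2.imwrite('pics/v8.png',cv2.resize(w[0:300,80:480],(800,600)))
b=snap('scene','s8')
for n in ['plate_grip','spare_plate_grip']:
    for d in nets.cut_out(n,'scene')[:2]:
        m=d['pixels'].astype(np.uint8); ys,xs=np.nonzero(m)
        P=np.array([pix(u,v,.01,'scene')[:2] for u,v in zip(xs,ys)]).astype(np.float32)*1000
        print(n,d['p'],m.sum(),cv2.minAreaRect(P),P.mean(0))
    print([(np.round(d['xyz'],3).tolist(),round(d['p'],2)) for d in nets.find_in(n,'scene')[:3]])
```

```text
[0.4382503  0.0775934  0.29622171] [-3.14115631e+00  2.41646111e-04  2.64675608e-04]
plate_grip 0.57 1948 ((466.1401062011719, -371.1873474121094), (68.1065444946289, 120.38531494140625), 5.82984733581543) [ 466.17163 -374.78168]
[([0.461, -0.382, 0.007], 0.8), ([0.518, 0.143, 0.021], 0.66)]
spare_plate_grip 0.93 1158 ((491.3763427734375, -186.34402465820312), (83.89021301269531, 91.86817169189453), 64.49626922607422) [ 489.84247 -190.00795]Traceback (most recent call last):
  File "<stdin>", line 10, in <module>
  File "h.py", line 16, in pix
    C=get_calibration(c); d=C['R'].T@np.linalg.solve(C['intrinsics'],[u,v,1]); o=-C['R'].T@C['t']; return o+d*(z-o[2])/d[2]
ValueError: time passes only in moves, steps and waits
```

View pics/v8.png

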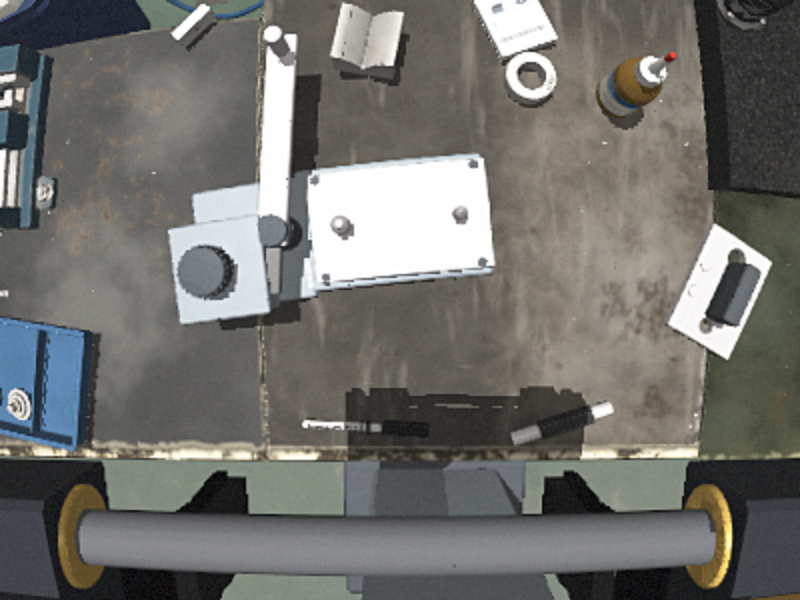

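The view shows the guard swung clear (bar about 90° away) and both pin tips bare, at crop pixels (341,222) and (460,212). Next I look at the long plate from above.

Emit:
send_rows(deltas=[-0.6, 4.4, 0.3, 0, 0, 0, 8, -0.6, 4.4, 0.3, 0, 0, 0, 8, -0.6, 4.4, 0.3, 0, 0, 0, 8, -0.6, 4.4, 0.3, 0, 0, 0, 8, -0.6, 4.4, 0.3, 0, 0, 0, 8])

```text
time: 17.62
tcp_pos: [0.4083, -0.1438, 0.2808]
eef_rot: [3.142, 0.0, -0.001]
wrist_force: [-0.1, 0.1, 0.1]
gripper_width: 0.0802
```

Emit:
send_rows(deltas=[-0.6, 4.4, 0.3, 0, 0, 0, 8, -0.6, 4.4, 0.3, 0, 0, 0, 8, -0.6, 4.4, 0.3, 0, 0, 0, 8, -0.6, 4.4, 0.3, 0, 0, 0, 8, 0, 0, 0, 0, 0, 0, 8])

```text
time: 18.25
tcp_pos: [0.3838, -0.3206, 0.2676]
eef_rot: [-3.141, 0.007, 0.005]
wrist_force: [-0.4, 1.2, -0.6]
gripper_width: 0.0801
```

Run:
```python
from h import *
import pickle
W=wcam(); print(W[2]['tcp_pos'],W[2]['eef_rot'],W[2]['joint_positions'])
w=snap('wrist','w9'); pickle.dump(W,open('w9.pkl','wb'))
w8=cv2.imread('pics/w8.png')
# left: plate; right: zoom on pins
cv2.imwrite('pics/v9.png',np.hstack([cv2.resize(w[30:240,180:380],(400,420),interpolation=2),cv2.resize(w8[60:165,230:330],(400,420),interpolation=2)]))
for d in nets.cut_out('plate_grip','wrist')[:2]:
    ys,xs=np.nonzero(d['pixels']); print(d['p'],len(xs))
    P=np.array([wray(u,v,.01,W)[:2] for u,v in zip(xs,ys)]).astype(np.float32)*1000
    print(cv2.minAreaRect(P))
```

```text
[ 0.38384313 -0.3205558   0.26759803] [-3.14052397  0.00693711  0.00496744] [-3.70437046e-01  1.20795513e-01 -1.45620998e-01  1.57915494e-04
 -1.30771172e+00  1.93677425e+00]
0.97 3527
((468.25042724609375, -367.81170654296875), (66.14924621582031, 116.80308532714844), 5.25803279876709)
```

View pics/v9.png

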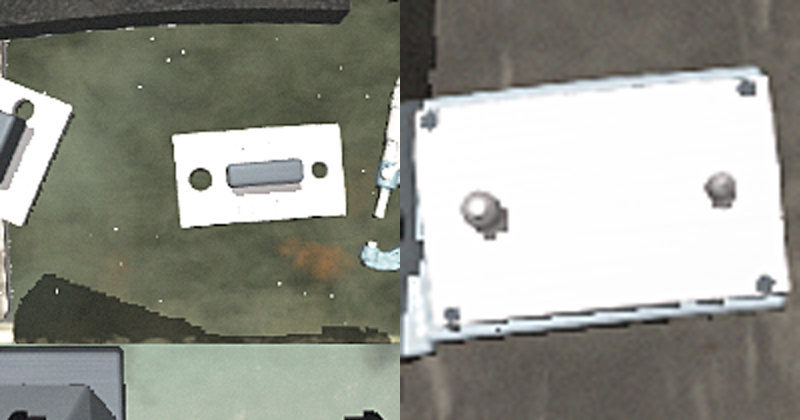

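The long plate lies with its large hole toward +y (left, pixel (200,179)) and its small hole at (320,169), yawed about 5°. The pins are at (480,209) and (720,188) in the right half. No half turn is needed.

Run:
```python
from h import *
import pickle
W=pickle.load(open('w9.pkl','rb')); V=pickle.load(open('w8.pkl','rb'))
f=lambda u,v,z:wray(180+u/2,30+v/2,z,W)
def rep(a,b,n): 
    d=(a-b)[:2]; print(n,'mid',np.round((a+b)[:2]/2,4),'sep',np.hypot(*d).round(4),'yaw deg',np.degrees(np.arctan2(-d[0],d[1])).round(2))
rep(f(200,179,.01),f(320,169,.01),'plate holes')
print('corners',[np.round(f(u,v,.01)[:2],4) for u,v in [(173,133),(338,124),(345,215),(181,227)]])
print('corner mean',np.mean([f(u,v,.01)[:2] for u,v in [(173,133),(338,124),(345,215),(181,227)]],0))
print('griptop mid',f(264,172,.046))
g=lambda u,v,z:wray(230+u/4,60+v/4,z,V)
for z in (.022,.04,.052): rep(g(80,209,z),g(320,188,z),f'pins z{z}')
C=[g(u,v,.022)[:2] for u,v in [(17,103),(358,70),(388,290),(33,332)]]
print('rest corners',np.round(C,4),np.mean(C,0))
print('arm now',arm.state()['tcp_pos'],arm.state()['eef_rot'])
s=snap('scene','s10')
```

```text
plate holes mid [ 0.4677 -0.3679] sep 0.0847 yaw deg 5.63
corners [array([ 0.4961, -0.3072]), array([ 0.5046, -0.423 ]), array([ 0.4396, -0.4286]), array([ 0.4298, -0.3124])]
corner mean [ 0.46754473 -0.36778789]
griptop mid [ 0.46722655 -0.36654237  0.046     ]
pins z0.022 mid [0.5341 0.0724] sep 0.0868 yaw deg 5.18
pins z0.04 mid [0.5329 0.0726] sep 0.0835 yaw deg 5.18
pins z0.052 mid [0.5322 0.0727] sep 0.0813 yaw deg 5.18
rest corners [[0.5699 0.1384]
 [0.5822 0.0154]
 [0.5012 0.004 ]
 [0.4855 0.1331]] [0.53469357 0.07273875]
arm now [ 0.38432516 -0.31862078  0.26842869] [-3.14072302e+00  1.95035234e-03  2.54439073e-03]
```

Emit:
send_rows(deltas=[0, 0, 1.5, 0, 0, 10.5, 6, 0, 0, 1.5, 0, 0, 10.5, 6, 0, 0, 1.5, 0, 0, 10.5, 6, 0, 0, 1.5, 0, 0, 10.5, 6, 0, 0, 1.5, 0, 0, 10.5, 6])

```text
time: 19.02
tcp_pos: [0.3851, -0.3172, 0.1942]
eef_rot: [-2.815, 1.395, -0.001]
wrist_force: [1.0, 0.2, 0.3]
gripper_width: 0.0603
```

Emit:
send_rows(deltas=[0, 0, 1, 0, 0, 10.5, 6, 0, 0, 1, 0, 0, 10.5, 6, 1.5, -2, 0, 0, 0, 10.7, 6, 2, -3, 0, 0, 0, 0, 6, 2, -3, 0, 0, 0, 0, 6])

```text
time: 19.65
tcp_pos: [0.4734, -0.3599, 0.1749]
eef_rot: [-2.333, 2.103, -0.001]
wrist_force: [0.9, -0.2, -0.0]
gripper_width: 0.0598
```

Emit:
send_rows(deltas=[0, 0, 0, 0, 0, 0, 6, 0, 0, 0, 0, 0, 0, 6, 0, 0, 0, 0, 0, 0, 6, 0, 0, 0, 0, 0, 0, 6, 0, 0, 0, 0, 0, 0, 6])

```text
time: 20.27
tcp_pos: [0.4714, -0.3607, 0.1746]
eef_rot: [-2.331, 2.106, -0.001]
wrist_force: [0.7, -0.5, 0.5]
gripper_width: 0.0601
```

```bash
cat >> h.py <<'E'
def togo(t,yaw):
    """tool-axis cm and deg to target TCP t (m), yaw deg about world z from the start orientation"""
    s=arm.state(); r=R.from_rotvec(s['eef_rot']); g=R.from_euler('z',yaw,degrees=True)*R.from_rotvec([np.pi/2**.5,-np.pi/2**.5,0])
    print('tcp',s['tcp_pos'],'w',s['gripper_width'],'F',s['wrist_force'],'go cm',np.round(100*r.inv().apply(np.array(t)-s['tcp_pos']),2),'deg',np.round((r.inv()*g).as_rotvec(degrees=True),2))
E
python3 -c "
from h import *
togo([.4677,-.3678,.001],5.6)"
```

```text
tcp [ 0.4713984  -0.36068256  0.17462279] w 0.06010914894329273 F [ 0.67238679 -0.47889816  0.51176675] go cm [ 0.67  0.45 17.36] deg [-0.02 -0.01  0.2 ]
```

Emit:
send_rows(deltas=[0.7, 0.45, 3.5, 0, 0, 0.2, 6, 0, 0, 3.5, 0, 0, 0, 6, 0, 0, 3.5, 0, 0, 0, 6, 0, 0, 3, 0, 0, 0, 6, 0, 0, 1.5, 0, 0, 0, 6])

```text
time: 20.9
tcp_pos: [0.4669, -0.3679, 0.0227]
eef_rot: [2.326, -2.11, -0.004]
wrist_force: [0.1, -0.1, -0.1]
gripper_width: 0.0602
```

Emit:
send_rows(deltas=[0, 0, 1, 0, 0, 0, 6, 0, 0, 0.7, 0, 0, 0, 6, 0, 0, 0.5, 0, 0, 0, 6, 0, 0, 0, 0, 0, 0, 6, 0, 0, 0, 0, 0, 0, 6])

```text
time: 21.52
tcp_pos: [0.4683, -0.3684, 0.0028]
eef_rot: [-2.327, 2.11, -0.002]
wrist_force: [-0.1, 0.3, -0.7]
gripper_width: 0.0598
```

```bash
python3 -c "
from h import *
togo([.4677,-.3678,.001],5.6)
s=snap('scene','s11'); w=snap('wrist','w11')
cv2.imwrite('pics/v11.png',np.hstack([cv2.resize(s[300:400,240:374],(400,300),interpolation=2),cv2.resize(w,(400,300))]))"
```

```text
tcp [ 0.46825338 -0.36842353  0.00277408] w 0.059790145766317804 F [-0.13691516  0.30527791 -0.68482319] go cm [-0.07  0.05  0.18] deg [-0.05 -0.03  0.01]
```

View pics/v11.png

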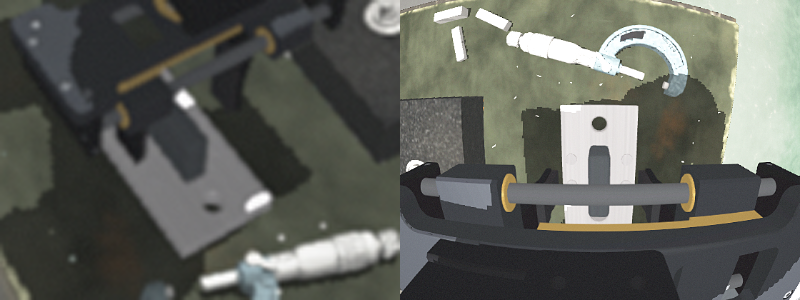

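Emit:
send_rows(deltas=[0, 0, 0.3, 0, 0, 0, 5, 0, 0, 0, 0, 0, 0, 3, 0, 0, 0, 0, 0, 0, 1, 0, 0, 0, 0, 0, 0, 1, 0, 0, 0, 0, 0, 0, 1], grip_force=40)

```text
time: 22.25
tcp_pos: [0.4679, -0.3682, -0.0007]
eef_rot: [2.327, -2.11, 0.0]
wrist_force: [0.3, -0.3, -0.2]
gripper_width: 0.0182
```

Emit:
send_rows(deltas=[0, 0, 0, 0, 0, 0, 1, 0, 0, 0, 0, 0, 0, 1, 0, 0, 0, 0, 0, 0, 1, 0, 0, -0.5, 0, 0, 0, 1, 0, 0, -0.5, 0, 0, 0, 1])

```text
time: 22.88
tcp_pos: [0.4675, -0.3679, 0.009]
eef_rot: [2.327, -2.11, -0.002]
wrist_force: [-0.6, 0.4, -3.2]
gripper_width: 0.0156
```

```bash
python3 -c "
from h import *
togo([.533,.0725,.09],5.5)"
```

```text
tcp [ 0.46747524 -0.36791276  0.00897315] w 0.015569755007376479 F [-0.62503102  0.35260056 -3.1593831 ] go cm [-43.2  -10.81  -8.08] deg [0.05 0.04 0.09]
```

Emit:
send_rows(deltas=[0, 0, -2, 0, 0, 0, 1, 0, 0, -3, 0, 0, 0, 1, 0, 0, -4, 0, 0, 0, 1, 0, 0, -4, 0, 0, 0, 1, 0, 0, -2, 0, 0, 0, 1])

```text
time: 23.5
tcp_pos: [0.4687, -0.3686, 0.1621]
eef_rot: [-2.327, 2.109, -0.006]
wrist_force: [0.4, 0.1, -3.5]
gripper_width: 0.0157
```

Emit:
send_rows(deltas=[-3, -0.8, 0, 0, 0, 0, 1, -4.6, -1.1, 0, 0, 0, 0, 1, -4.6, -1.1, 0, 0, 0, 0, 1, -4.6, -1.2, 0, 0, 0, 0, 1, -4.6, -1.2, 0, 0, 0, 0, 1])

```text
time: 24.12
tcp_pos: [0.5004, -0.1484, 0.1593]
eef_rot: [-2.327, 2.11, 0.0]
wrist_force: [0.9, 0.1, -3.1]
gripper_width: 0.0156
```

Emit:
send_rows(deltas=[-4.6, -1.2, 0, 0, 0, 0, 1, -4.6, -1.2, 0, 0, 0, 0, 1, -4.6, -1.1, 0, 0, 0, 0, 1, -4.6, -1.1, 0, 0, 0, 0, 1, -3.4, -0.8, 0, 0, 0, 0, 1])

```text
time: 24.75
tcp_pos: [0.5329, 0.0742, 0.1593]
eef_rot: [-2.328, 2.109, 0.001]
wrist_force: [0.8, -0.1, -3.4]
gripper_width: 0.0155
```

Emit:
send_rows(deltas=[0, 0, 2, 0, 0, 0, 1, 0, 0, 2, 0, 0, 0, 1, 0, 0, 2, 0, 0, 0, 1, 0, 0, 1, 0, 0, 0, 1, 0, 0, 0, 0, 0, 0, 1])

```text
time: 25.38
tcp_pos: [0.5327, 0.072, 0.0888]
eef_rot: [2.326, -2.109, -0.001]
wrist_force: [0.1, -0.4, -2.5]
gripper_width: 0.0156
```

Run:
```python
from h import *
import pickle
togo([.533,.0725,.06],5.5)
s=snap('scene','s12'); W=wcam(); w=snap('wrist','w12'); pickle.dump(W,open('w12.pkl','wb'))
cv2.imwrite('pics/v12.png',np.hstack([cv2.resize(s[120:230,180:326],(400,300),interpolation=2),cv2.resize(w[80:290,140:420],(400,300),interpolation=2)]))
```

```text
tcp [0.53272575 0.07201009 0.08877375] w 0.01557961152610657 F [ 0.07662502 -0.42896375 -2.48162111] go cm [-0.05 -0.04  2.88] deg [ 0.09 -0.03  0.1 ]
```

View pics/v12.png

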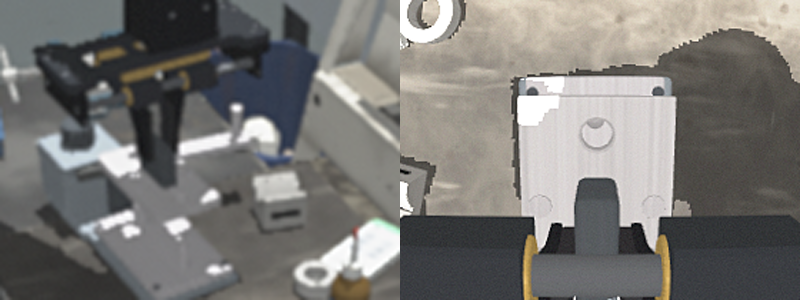

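Scene and wrist views show the plate held level above the fixture, with the small hole at (597,131) and the rest-face screws at (530,90) and (657,90).

Run:
```python
from h import *
import pickle
W=pickle.load(open('w12.pkl','rb')); f=lambda u,v,z: wray(140+(u-400)*.7,80+v*.7,z,W)
h=f(597,131,.0995); a=f(530,90,.022); b=f(657,90,.022)
yaw=np.radians(5.5); ex=np.array([np.cos(yaw),np.sin(yaw)]); ey=np.array([-ex[1],ex[0]])
t=W[2]['tcp_pos'][:2]
for n,p in [('hole',h),('scr mid',(a+b)/2)]: print(n,p[:2],'rel tcp own x,y mm',1000*ex@(p[:2]-t),1000*ey@(p[:2]-t))
d=(a-b)[:2]; print('screw sep',np.hypot(*d),'yaw',np.degrees(np.arctan2(d[1],d[0])))
# where small pin tip should show, for fixture at (.533,.0725)
pin=np.array([.533,.0725])-.042*ey
for z in(.022,.052): u=wproj([*pin,z],W); print('pin proj view',(u-[140,80])/.7+[400,0])
w=cv2.imread('pics/w12.png'); cv2.imwrite('pics/v13.png',cv2.resize(w[125:215,230:350],(800,600),interpolation=2))
```

```text
hole [0.53678055 0.02995068] rel tcp own x,y mm -0.7542514236721951 -42.387313564134004
scr mid [0.54020318 0.01612701] rel tcp own x,y mm 1.3276897762434157 -56.47538519163779
screw sep 0.0730100631727708 yaw 5.5724342188801845
pin proj view [596.47360832 115.04504088]
pin proj view [596.39767361 120.53295828]
```

View pics/v13.png

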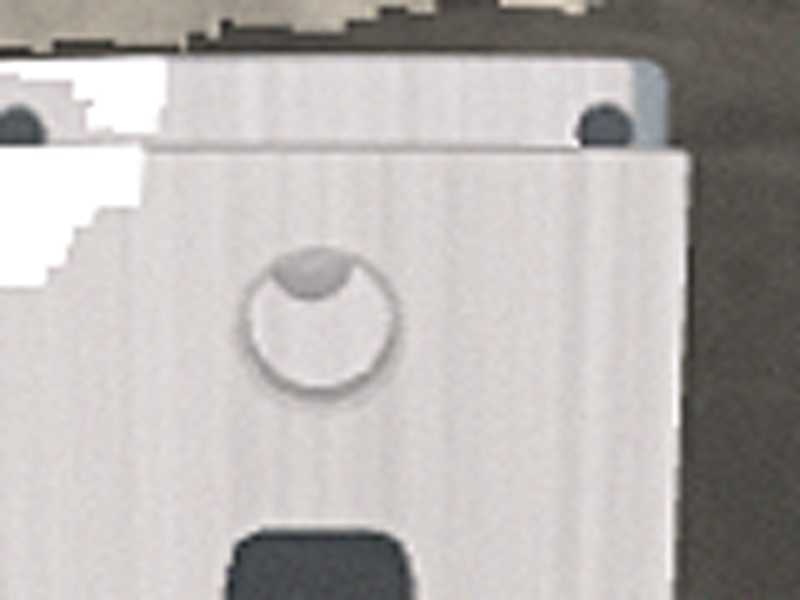

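The small pin's nose shows through the small hole (crop (312,297) against the hole centre at (319,320)). Lateral error is about 0.7 mm, within what the noses will capture. I'll nudge and lower gently.

Emit:
send_rows(deltas=[-0.08, -0.08, 1, 0, 0, 0, 1, 0, 0, 1, 0, 0, 0, 1, 0, 0, 1, 0, 0, 0, 1, 0, 0, 0.8, 0, 0, 0, 1, 0, 0, 0, 0, 0, 0, 1])

```text
time: 26.1
tcp_pos: [0.5333, 0.0728, 0.0503]
eef_rot: [2.326, -2.109, -0.001]
wrist_force: [-0.0, 0.1, -3.2]
gripper_width: 0.0157
```

Emit:
send_rows(deltas=[0, 0, 0.3, 0, 0, 0, 1, 0, 0, 0.3, 0, 0, 0, 1, 0, 0, 0.3, 0, 0, 0, 1, 0, 0, 0.2, 0, 0, 0, 1, 0, 0, 0, 0, 0, 0, 1])

```text
time: 26.72
tcp_pos: [0.5338, 0.073, 0.0401]
eef_rot: [2.327, -2.11, -0.0]
wrist_force: [-0.5, 0.3, -3.3]
gripper_width: 0.0152
```

```bash
python3 -c "
from h import *
togo([.5335,.073,.0213],5.5); print(arm.state()['moment'])"
```

```text
tcp [0.53381584 0.07304696 0.0400817 ] w 0.015152291459465107 F [-0.53926477  0.338412   -3.25040933] go cm [0.   0.03 1.88] deg [ 0.02 -0.01  0.1 ]
[-0.01844031  0.0230676   0.00708258]
```

Underside is at about 0.040, on the full pin diameter, with no contact force. Continuing down.

Emit:
send_rows(deltas=[0, 0, 0.3, 0, 0, 0, 1, 0, 0, 0.3, 0, 0, 0, 1, 0, 0, 0.3, 0, 0, 0, 1, 0, 0, 0.3, 0, 0, 0, 1, 0, 0, 0.2, 0, 0, 0, 1])

```text
time: 27.35
tcp_pos: [0.5338, 0.0731, 0.026]
eef_rot: [2.327, -2.11, -0.0]
wrist_force: [1.1, 0.0, -3.3]
gripper_width: 0.0151
```

Emit:
send_rows(deltas=[0, 0, 0.2, 0, 0, 0, 1, 0, 0, 0.15, 0, 0, 0, 1, 0, 0, 0.1, 0, 0, 0, 1, 0, 0, 0, 0, 0, 0, 1, 0, 0, 0, 0, 0, 0, 1])

```text
time: 27.98
tcp_pos: [0.534, 0.0732, 0.0218]
eef_rot: [-2.327, 2.11, -0.0]
wrist_force: [0.6, 0.4, -3.2]
gripper_width: 0.0157
```

```bash
python3 -c "
from h import *
togo([.5335,.073,.0213],5.5); print(arm.state()['moment'])"
```

```text
tcp [0.53401234 0.07317065 0.02183238] w 0.015691515747215556 F [ 0.56140139  0.41122517 -3.16695286] go cm [0.01 0.05 0.05] deg [-0.01  0.    0.1 ]
[0.00941541 0.01255472 0.01385247]
```

Not yet seated (weight still carried); a little further.

Emit:
send_rows(deltas=[0, 0, 0.05, 0, 0, 0, 1, 0, 0, 0.05, 0, 0, 0, 1, 0, 0, 0, 0, 0, 0, 1, 0, 0, 0, 0, 0, 0, 1, 0, 0, 0, 0, 0, 0, 1])

```text
time: 28.6
tcp_pos: [0.534, 0.0731, 0.0212]
eef_rot: [-2.327, 2.11, -0.0]
wrist_force: [-2.0, 1.0, 4.0]
gripper_width: 0.0156
```

Emit:
send_rows(deltas=[0, 0, 0.05, 0, 0, 0, 1, 0, 0, 0.05, 0, 0, 0, 1, 0, 0, 0, 0, 0, 0, 1, 0, 0, 0, 0, 0, 0, 1, 0, 0, 0, 0, 0, 0, 1])

```text
time: 29.22
tcp_pos: [0.5341, 0.0731, 0.0212]
eef_rot: [-2.328, 2.109, -0.001]
wrist_force: [-4.1, -0.4, 10.2]
gripper_width: 0.0156
```

Seated: it stopped at 0.0212, where 0.0213 was expected, and force is building. Releasing and retreating.

Emit:
send_rows(deltas=[0, 0, -0.1, 0, 0, 0, 1, 0, 0, 0, 0, 0, 0, 4, 0, 0, 0, 0, 0, 0, 4, 0, 0, 0, 0, 0, 0, 4, 0, 0, 0, 0, 0, 0, 4])

```text
time: 29.85
tcp_pos: [0.534, 0.0731, 0.0206]
eef_rot: [2.327, -2.11, -0.0]
wrist_force: [-0.1, 0.2, 0.1]
gripper_width: 0.0387
```

Emit:
send_rows(deltas=[0, 0, -1, 0, 0, 0, 4, 0, 0, -2, 0, 0, 0, 4, 0, 0, -4, 0, 0, 0, 4, -2, 0, -5, 0, 0, 0, 4, -3, 0, -4, 0, 0, 0, 4])

```text
time: 30.48
tcp_pos: [0.5295, 0.123, 0.1838]
eef_rot: [-2.324, 2.11, -0.002]
wrist_force: [0.7, -1.5, -0.0]
gripper_width: 0.0404
```

Emit:
send_rows(deltas=[-3, 0, -4, 0, 0, 0, 4, -3, 0, -4, 0, 0, 0, 4, 0, 0, 0, 0, 0, 0, 4, 0, 0, 0, 0, 0, 0, 4, 0, 0, 0, 0, 0, 0, 4])

```text
time: 31.1
tcp_pos: [0.5225, 0.1816, 0.2595]
eef_rot: [2.324, -2.11, -0.001]
wrist_force: [0.2, -0.4, -0.1]
gripper_width: 0.0403
```

Run:
```python
from h import *
import pickle
togo([.5335,.073,.0213],5.5)
W=wcam(); w=snap('wrist','w14'); s=snap('scene','s14'); pickle.dump(W,open('w14.pkl','wb'))
c=np.mean([wproj(p,W) for p in ([.538,.03,.03],[.529,.115,.03])],0).astype(int); print(c)
cv2.imwrite('pics/v14.png',np.hstack([cv2.resize(w[max(c[1]-75,0):c[1]+75,c[0]-50:c[0]+50],(400,600),interpolation=2),cv2.resize(s[110:230,190:270],(400,600),interpolation=2)]))
```

```text
tcp [0.52252113 0.18161899 0.25951273] w 0.04029204603062526 F [ 0.2319773  -0.36961829 -0.14404391] go cm [10.89 -0.1  23.83] deg [ 0.14 -0.06  0.05]
[276  98]
```

View pics/v14.png

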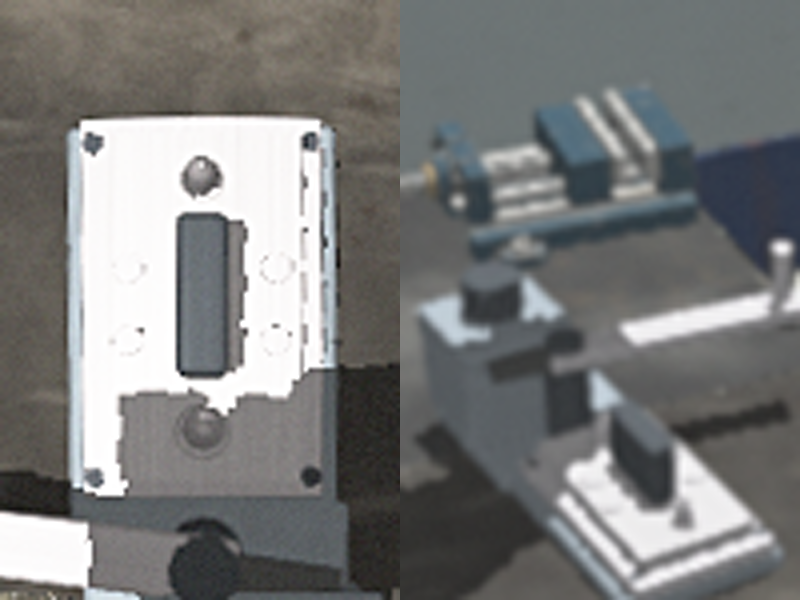

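The plate sits flush with both pins up through their holes, at (202,176) and (203,428). The guard is clear and the gripper touches nothing, so I'm handing in.

```bash
python3 -c "
from h import *
print(arm.sign_off())"
```

```text
the job is handed in; nothing more can be done
None
```

The longer plate is seated on the fixture's two pins, large hole on large pin, and released. I handed the job in just after 31 s on the robot's clock, within the 72 s limit. The hand-in gave no verdict.

**What I did**
- **Lock and guard:** I turned the lock collar about 66° anticlockwise. I then took the guard peg and swung the bar to about 1.4 rad; the pictures show it clear of the pins.
- **Plate:** I lifted the longer plate by its grip and lowered it over the pins. I opened the fingers only once it was seated and the force was building, so it was not dropped.

**Last checks**
- **Seating:** The plate stopped at a tool height of 21.2 mm, where about 21.3 mm was expected for flush. The wrist force went from carrying the plate's weight to about 10 N of upward push.
- **Pictures:** The last wrist and scene views show both pins standing in their holes, the plate flat and the gripper well clear. I did not measure the hole-to-pin offsets or the tilt again after letting go.
- **Other objects:** My moves stayed clear of the shorter plate and the other bench items. I did not measure their positions again at the end.

**What disagreed**
- **Finger length:** The fingertips sit roughly 20–25 mm behind the stated tool point. My first grip on the collar closed above it without touching anything. I found the right height by lowering in small steps, and allowed for the offset from then on.
- **Network results:** The networks missed the collar in the scene view and sometimes named the wrong thing. I therefore worked out positions from pixels and the calibration.

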